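Close and clamp the flip-top feed canister

TASK

The blue canister on the bamboo plank has been left open. With the fingertips, push its flip-top lid fully shut, then press the white latch lever on its front down past centre so that it snaps flat against the canister and clamps the lid. Do not lift, tip or shove the canister along, and leave the things around it where they stand.

Things in the scene. Friction and masses are not known exactly. Their poses are not given: they have to be found in the camera images.
- canister: Square blue plastic canister, 120 x 120 mm and 130 mm tall to its rim, about 0.9 kg with packets inside, standing loose on the plank. Origin: centre of its underside. Its z is up; its -x side is the front (the latch side), its +x side carries the lid hinge, its y runs along the hinge. A small catch lip for the latch hook sticks 5 mm out of the front wall, 106 to 112 mm above the underside.
- lid (a joint): Angle of the flip-top lid in rad: 0 fully shut (lying level on the rim), growing as it opens, 1.57 standing upright over the hinge, 1.75 fully open. The hinge is stiff, so the lid stays where it is left: less than 2 N at the front edge moves it.
- lid_hinge (a point): Middle of the lid's hinge line, 64 mm behind the canister's centre, 133 mm above its underside. The lid is a blue slab, 126 mm wide along the hinge, reaching 130 mm from the hinge line to the front; shut, its outer (top) face lies 12 mm above the hinge line, its underside 2 mm below. The frame turns with the lid: -x points to the front edge, z out of the outer face.
- lid_edge (a point): Middle of the lid's front edge, on the outer face: 130 mm from the hinge line along the lid and 12 mm out.
- latch (a joint): Angle of the latch lever against the lid, rad: 0 open, swung up, as at the start; grows as it is pressed down: 0.33 straight out from the lid's edge, 1.9 clamped, flat along the canister's front wall once the lid is shut. Sprung toggle, dead centre at 1.05: before it, it springs back open; past it, it snaps to 1.9. Tipping it takes 5 to 6 N at 30 mm from the pin. It clamps only a shut lid.
- latch_pin (a point): Middle of the latch lever's pin at the lid's front edge, 133 mm from the hinge line and 5 mm out; lid shut: 69 mm in front of the canister's centre, 138 mm above its underside. The white lever is a plate 40 mm wide (along the pin), 4 mm thick, 54 mm long from the pin, with a slightly flared tab at its end and a 6.5 mm hook on its inner side 36 mm from the pin.
- latch_tip (a point): Free end of the latch lever, in the middle of its width, on its outer side: 54 mm from the pin.
- plank: Fixed bamboo plank, 360 x 1000 mm, 22 mm thick, on the counter. Origin: centre of its underside.
- cave: Loose brown ceramic fish cave, an arched tunnel 85 mm long (its x), 80 mm wide, 52 mm high. Origin: centre of its underside.
- tin: Loose round aluminium tin with a snug lid, 71 mm across, 42 mm high. Origin: centre of its underside.
- algae_magnet: Loose green algae magnet, 74 x 40 mm, 33 mm high. Origin: centre of its underside.
- feeding_ring: Loose white plastic feeding ring, 84 mm across outside, 68 mm inside, 12 mm high. Origin: centre of its underside.

How it is judged:
By the outcome, as a careful person would: the job done as asked, in the order asked, and still so for the second after the job is handed in, with the robot touching nothing.
It also fails if it takes over 35 s, if anything falls off the work surface, if the arm or the gripper's body presses on something with over 40 N, if the wrist force passes 120 N, or if a joint passes its speed limit or range.

ROBOT

A 6-joint arm with a two-finger parallel gripper is mounted at the origin on the work surface. World frame = base frame: x ahead of the robot, y to its left, z up, the work surface at z = 0. Lengths are in m, angles in rad, forces in N, time in s.
With the tool pointing down it reaches from about 0.3 to 0.775 m from the base axis. Payload 14.6 kg.
Tool frame: the origin (TCP) lies midway between the tips of the shut fingers; the grasp point (between the pads) lies 19 mm behind it (ctrl.pinch_z is the distance from the TCP to the grasp point, in m); z points along the fingers, y is the line along which they close (so a half turn about z gives the same grasp; the last joint's range is limited). The gripper opens to 94 mm and grips with 3 to 60 N. Pads are 16 mm wide; open, the fingers measure 119 mm over their backs; the gripper's body (75 mm by 177 mm) begins 78 mm behind the grasp point.
Start: joints at [-1.381, 0.3, 1.521, -0, 1.321, -0.067], TCP at [0.14, -0.532, 0.205] pointing down, gripper open.
Joint ranges: [-3.03, 3.03], [-0.79, 2.21], [0.23, 2.52], [-1.04, 4.18], [0, 3.07], [-2.55, 2.55]. Speed limits (rad/s): [2.22, 2.22, 2.57, 3.14, 3.14, 3.14].

INTERFACE

Orientations are given as [roll, pitch, yaw] about the fixed x, y, z axes, in that order (R = Rz(yaw) Ry(pitch) Rx(roll)).
In Python, from station import ctrl gives the robot as it stands.
- The arm moves only by the tool jog_arm, never from a script. Its argument "motion" is a list of rows, each a list of 7 numbers: the shift along the tool's x, y, z in m, then the turn, a rotation vector about the tool's x, y, z in rad, then the opening, from -1 (shut) to 1 (fully open). In form: [[tx, ty, tz, rx, ry, rz, gripper], ...]. A call has 1 to 5 rows; each row shifts and turns the commanded pose from where the row before left it, along the tool's axes as they then stand; what a row does not reach is not made up. A row lasts 1/10 s, in which the tool goes at most 50 mm and 8.59 degrees, less where a joint would pass 70% of its speed; a pose out of reach is approached as far as the arm can. A call is refused whole if a number of a shift passes 0.05 or a number of a turn 0.15, either way. A call with a gripper value outside its range is refused whole. The fingers move at their own pace and stop on an object; "squeeze" is the grip in N (left out, the last holds). Time passes only in rows, so rows that do not move let the fingers close. It gives the time, the measured TCP pose, the force, the opening and the grip force at its end, in the units of the state.
- ctrl.get_obs(): the state, without advancing time (a new reading comes with each control period).
- ctrl.camera(name): name is "scene" or "top" or "wrist"; returns the picture (400x640x3 uint8, red, green, blue); there is no depth.
- ctrl.camera_model(name): a dict with "intrinsics" (3x3 intrinsics, pixels), "k1" (the pictures are not rectified: a ray, as slopes to the right and down, at radius r is drawn at 1 + k1 r^2 times it, then the intrinsics apply), "rvec" (rotation vector, rad) and "tvec" (3), from world to camera coordinates, as OpenCV has them. Camera axes: x right, y down, z forward; pixel columns grow to the right and rows downward; lengths in m; the calibration is good to about 2 mm. A picture is of the moment at which its call begins: read the wrist's pose just before it. camera_model takes no time and is no camera call; for the wrist camera it gives the pose at the moment of the call.
- ctrl.hand_in(): hands the job in; it is judged then, once.
The state is a dict: "time_s": time; "qpos": joint angles; "joint_vel": joint speeds; "tau": joint torques, N m; "ee_pos": TCP position; "eef_rot": TCP orientation; "force": force on the tool from outside, world axes, zero at the start; "moment": the same for the moment, N m; "grip_width": finger opening in m; "grip_force": force on a finger pad.
Only numpy, scipy, OpenCV 4.12 (cv2) and the standard library are available. Lean on these libraries where they do the work, as an engineer would, in place of code of your own. Each camera call takes 0.05 s, during which the arm holds its last target. There are 200 camera calls.

## Working session

There is one attempt and no reset: what is moved stays moved. The work goes in short steps, Python scripts to look and compute and a tool call to move; the robot and the scene stay as the last step left them, time stands still between calls to the robot, and variables do not carry over. Pictures are saved under pics/ and viewed, at most 10 in all, crops included, and the job is handed in when it is done.

Besides the shell and the picture viewer there is one more tool, called after "Emit:" as a command line: name --pt "numbers of a row" for each row, then --argument value for the rest. jog_arm: Moves the arm, as the interface text tells. Its arguments: {"type":"object","properties":{"motion":{"type":"array"},"squeeze":{"type":"number"}},"required":["motion"]}

```bash
mkdir -p pics; ls
python3 - <<'E'
from station import ctrl
import cv2,numpy as np
for n in("scene","top"):
    im=ctrl.camera(n);cv2.imwrite(f"pics/{n}0.png",im[:,:,::-1])
    m=ctrl.camera_model(n);print(n,m)
print(ctrl.get_obs())
E
```

```text
pics
scene {'intrinsics': array([[405.30934915,   0.        , 319.23153713],
       [  0.        , 405.30934915, 195.11409038],
       [  0.        ,   0.        ,   1.        ]]), 'k1': 0.021914479357998614, 'rvec': array([ 0.94269479,  2.37639138, -1.18581948]), 'tvec': array([ 0.38198959, -0.14371117,  1.23155768])}
top {'intrinsics': array([[415.0937471 ,   0.        , 319.65233288],
       [  0.        , 415.0937471 , 193.72955044],
       [  0.        ,   0.        ,   1.        ]]), 'k1': -0.016617846338010056, 'rvec': array([ 2.05776405, -2.15015079,  0.23296352]), 'tvec': array([0.05268744, 0.57962482, 1.02083526])}
{'time_s': 0.1, 'qpos': array([-1.38058168e+00,  3.00424876e-01,  1.52151759e+00, -1.15507961e-05,
        1.32068890e+00, -6.66248993e-02]), 'joint_vel': array([ 0.0001561 ,  0.00107935, -0.00258167, -0.0009397 ,  0.00028049,
       -0.00206836]), 'tau': array([ 5.62885507e-04, -5.32644582e+01, -3.53284228e+01,  7.09133665e-02,
        2.34739407e-02, -6.30713862e-05]), 'ee_pos': array([ 0.13965062, -0.53173447,  0.20493854]), 'eef_rot': array([-3.14055550e+00, -5.79892437e-05,  2.56842381e-01]), 'force': array([-0.16431394, -0.78385873, -0.4449396 ]), 'moment': array([ 0.01275462, -0.03142014, -0.02645283]), 'grip_force': 0.0, 'grip_width': 0.0940036425139332}
```

View pics/scene0.png

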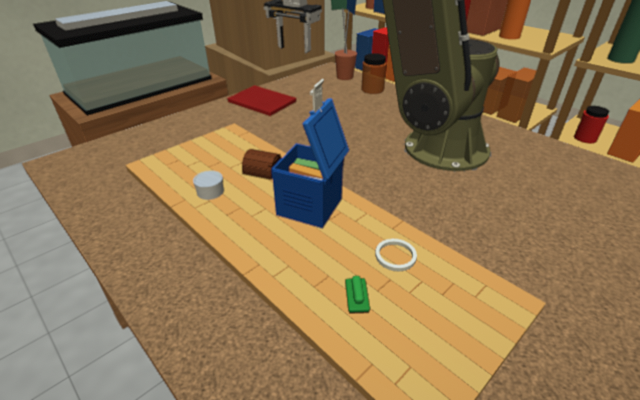

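View pics/top0.png

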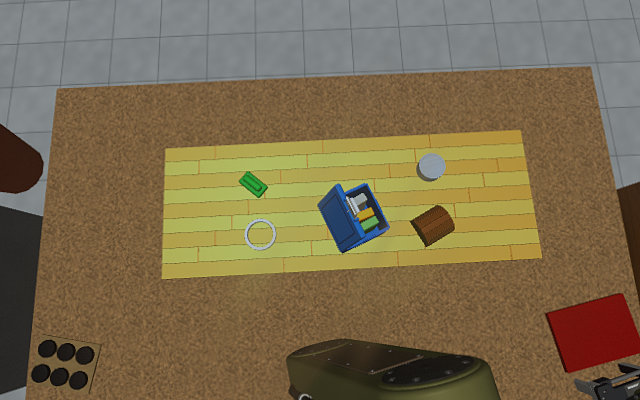

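The canister sits near pixel (310,175) in the scene view and (353,218) in the top view. Its lid leans to the left in the top view, and its front faces right, toward the cave. Next I'll look at enlarged crops.

Run:
```python
import cv2,numpy as np
t=cv2.imread("pics/top0.png")[165:270,290:470]
s=cv2.imread("pics/scene0.png")[70:235,235:365]
a=cv2.resize(t,None,fx=4.4,fy=4.4,interpolation=cv2.INTER_CUBIC)
b=cv2.resize(s,None,fx=3.6,fy=3.6,interpolation=cv2.INTER_CUBIC)
cv2.imwrite("pics/topc.png",a);cv2.imwrite("pics/scenec.png",b);print(a.shape,b.shape)
```

```text
(462, 792, 3) (594, 468, 3)
```

View pics/topc.png

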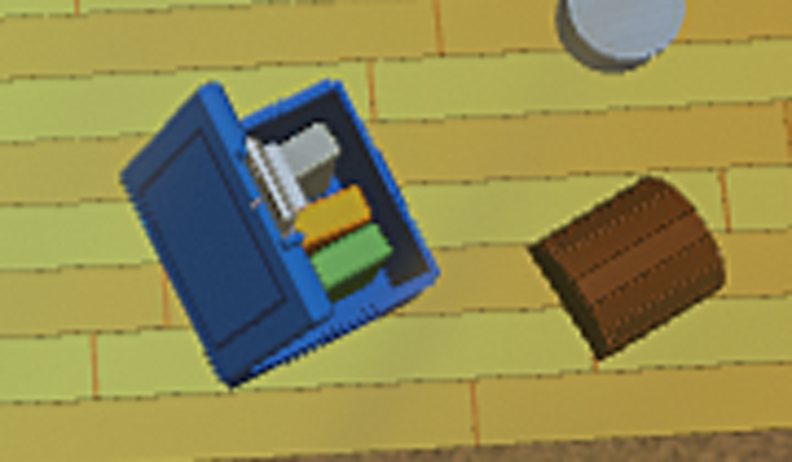

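View pics/scenec.png

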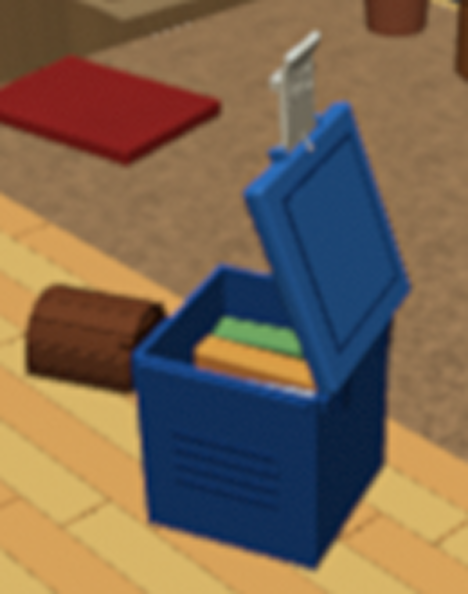

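The top crop shows the front rim corners at crop pixels (340,82) and (437,272), and the lid's front edge runs (211,84) to (330,315). In the scene crop that edge runs (252,192) to (345,104), the rim corners are (137,355) and (222,268), and the latch tip is near (318,38).

```bash
cat > h.py <<'E'
from station import ctrl
import cv2,numpy as np
def ray(n,p,m=None):
    m=m or ctrl.camera_model(n);K=m["intrinsics"]
    d=np.array([m["k1"],0,0,0,0])
    u=cv2.undistortPoints(np.array([[p]],float),K,d)[0,0]
    R=cv2.Rodrigues(np.array(m["rvec"]))[0]
    v=R.T@np.array([u[0],u[1],1]);return -R.T@np.array(m["tvec"]),v/np.linalg.norm(v)
def plane(n,p,z):
    c,v=ray(n,p);return c+v*(z-c[2])/v[2]
def tri(a,b):
    (c1,v1),(c2,v2)=ray("top",a),ray("scene",b)
    s=np.linalg.lstsq(np.c_[v1,-v2],c2-c1,rcond=None)[0]
    p,q=c1+s[0]*v1,c2+s[1]*v2;return (p+q)/2,np.linalg.norm(p-q)
T=lambda x,y:(290+(x+.5)/4.4-.5,165+(y+.5)/4.4-.5)
S=lambda x,y:(235+(x+.5)/3.6-.5,70+(y+.5)/3.6-.5)
E
python3 - <<'E'
from h import *
np.set_printoptions(precision=4,suppress=True)
for n,a,b in [("rimF far",T(340,82),S(137,355)),("rimF near",T(437,272),S(222,268)),("edge far",T(211,84),S(250,192)),("edge near",T(330,315),S(345,104)),
 ("hinge far",T(122,178),S(325,395)),("hinge near",T(232,388),S(410,288))]:
    print(n,*tri(a,b))
for p in [(340,82),(437,272)]:print(plane("top",T(*p),.152))
for p in [(137,355),(222,268)]:print(plane("scene",S(*p),.152))
for p in [(150,522),(315,565),(384,465)]:print('bot',plane("scene",S(*p),.022))
print('cave',plane("top",T(530,247),.022+.0),plane("top",T(600,358),.022),plane("top",T(655,176),.06))
print(ray("top",(0,0))[0],ray("scene",(0,0))[0])
E
```

```text
rimF far [ 0.5817 -0.0862  0.1492] 0.004007693185602167
rimF near [ 0.4751 -0.1317  0.1475] 0.0029473488373037765
edge far [ 0.5531 -0.0095  0.2752] 0.002552877525301224
edge near [ 0.4388 -0.0575  0.2749] 0.006561885723402203
hinge far [0.5345 0.033  0.1566] 0.003384492499035917
hinge near [ 0.4172 -0.0172  0.1576] 0.0037695985886304195
[ 0.5825 -0.0873  0.152 ]
[ 0.4756 -0.132   0.152 ]
[ 0.5832 -0.0807  0.152 ]
[ 0.4794 -0.1242  0.152 ]
bot [ 0.584 -0.082  0.022]
bot [0.535  0.0225 0.022 ]
bot [ 0.4303 -0.0196  0.022 ]
cave [ 0.506  -0.2118  0.022 ] [ 0.4369 -0.2478  0.022 ] [ 0.5395 -0.2813  0.06  ]
[0.3436 0.032  1.1233] [1.0064 0.5222 0.6307]
```

Emit:
jog_arm --pt "0 0 -0.04 0 0 -0.13 -1" --pt "0 0 -0.04 0 0 -0.13 -1" --pt "0 0 -0.04 0 0 -0.13 -1" --pt "0 0 -0.04 0 0 -0.13 -1" --pt "0 0 -0.03 0 0 -0.13 -1"

```text
time_s: 0.6
ee_pos: [0.1397, -0.5318, 0.3979]
eef_rot: [3.14, 0.001, 0.912]
force: [0.6, 0.5, -0.6]
grip_width: 0.0575
grip_force: 0.0
```

```bash
cat >> h.py <<'E'
from scipy.spatial.transform import Rotation as Ro
np.set_printoptions(precision=4,suppress=True)
YAW=np.deg2rad(114);C=np.array([.506,-.0515,.022]);AX=np.array([np.cos(YAW),np.sin(YAW),0]);AY=np.array([-AX[1],AX[0],0])
def P(fwd,y,z): # canister frame: fwd of centre, z above plank -> world
    return C-fwd*AX+y*AY+np.array([0,0,z])
def go(target,n,pos=None,R=None,yaw=YAW):
    o=ctrl.get_obs();pos=o["ee_pos"] if pos is None else pos
    R=Ro.from_euler("xyz",o["eef_rot"]) if R is None else R
    Rt=Ro.from_euler("xyz",[np.pi,0,yaw]);w=(R.inv()*Rt).as_rotvec()/n
    for i in range(n):
        print(R.inv().apply((target-pos)/n),w);R=R*Ro.from_rotvec(w)
    return target,R
def st():
    o=ctrl.get_obs();d=o["ee_pos"]-C
    print("t",o["time_s"],"pos",o["ee_pos"],"rot",o["eef_rot"],"F",o["force"],"can fwd,y,z",-d@AX,d@AY,d[2],"gw",o["grip_width"])
E
python3 -c "
from h import *
st();go(np.array([.47,.03,.42]),15)"
```

```text
t 0.6 pos [ 0.1397 -0.5318  0.3979] rot [3.1404 0.0011 0.9122] F [ 0.5895  0.4846 -0.6298] can fwd,y,z 0.289775071756642 0.5300096335099757 0.37586991683445986 gw 0.057501243392073444
[ 0.0431 -0.0055 -0.0015] [ 0.      0.0001 -0.0718]
[ 0.0434 -0.0024 -0.0015] [ 0.      0.0001 -0.0718]
[ 0.0434  0.0007 -0.0015] [ 0.      0.0001 -0.0718]
[ 0.0433  0.0038 -0.0015] [ 0.      0.0001 -0.0718]
[ 0.0429  0.0069 -0.0015] [ 0.      0.0001 -0.0718]
[ 0.0423  0.01   -0.0015] [ 0.      0.0001 -0.0718]
[ 0.0415  0.013  -0.0015] [ 0.      0.0001 -0.0718]
[ 0.0404  0.0159 -0.0015] [ 0.      0.0001 -0.0718]
[ 0.0392  0.0188 -0.0015] [ 0.      0.0001 -0.0718]
[ 0.0377  0.0216 -0.0015] [ 0.      0.0001 -0.0718]
[ 0.0361  0.0242 -0.0015] [ 0.      0.0001 -0.0718]
[ 0.0342  0.0267 -0.0015] [ 0.      0.0001 -0.0718]
[ 0.0322  0.0291 -0.0015] [ 0.      0.0001 -0.0718]
[ 0.0301  0.0314 -0.0015] [ 0.      0.0001 -0.0718]
[ 0.0277  0.0334 -0.0015] [ 0.      0.0001 -0.0718]
```

Emit:
jog_arm --pt "0.043 -0.006 -0.002 0 0 -0.072 -1" --pt "0.043 -0.002 -0.002 0 0 -0.072 -1" --pt "0.043 0.001 -0.002 0 0 -0.072 -1" --pt "0.043 0.004 -0.002 0 0 -0.072 -1" --pt "0.043 0.007 -0.002 0 0 -0.072 -1"

```text
time_s: 1.1
ee_pos: [0.251, -0.3447, 0.4053]
eef_rot: [-3.141, -0.0, 1.269]
force: [1.2, 0.2, 0.2]
grip_width: 0.0173
grip_force: 0.0
```

Emit:
jog_arm --pt "0.042 0.01 -0.002 0 0 -0.072 -1" --pt "0.041 0.013 -0.002 0 0 -0.072 -1" --pt "0.04 0.016 -0.002 0 0 -0.072 -1" --pt "0.039 0.019 -0.002 0 0 -0.072 -1" --pt "0.038 0.022 -0.002 0 0 -0.072 -1"

```text
time_s: 1.6
ee_pos: [0.3623, -0.1589, 0.4155]
eef_rot: [3.142, 0.0, 1.63]
force: [1.8, -0.9, -0.2]
grip_width: 0.0004
grip_force: 0.0
```

```bash
python3 -c "
from h import *
st();go(np.array([.47,.03,.40]),5)"
```

```text
t 1.6 pos [ 0.3623 -0.1589  0.4155] rot [3.1416 0.     1.6295] F [ 1.7552 -0.8573 -0.1607] can fwd,y,z 0.03963491116907431 0.17494908595060124 0.39348767767335796 gw 0.0004038296989512523
[0.0364 0.0237 0.0031] [ 0.     0.    -0.072]
[0.0346 0.0263 0.0031] [ 0.     0.    -0.072]
[0.0327 0.0287 0.0031] [ 0.     0.    -0.072]
[0.0305 0.031  0.0031] [ 0.     0.    -0.072]
[0.0282 0.0331 0.0031] [ 0.     0.    -0.072]
```

Emit:
jog_arm --pt "0.036 0.024 0.003 0 0 -0.072 -1" --pt "0.035 0.026 0.003 0 0 -0.072 -1" --pt "0.033 0.029 0.003 0 0 -0.072 -1" --pt "0.031 0.031 0.003 0 0 -0.072 -1" --pt "0.028 0.033 0.003 0 0 -0.072 -1"

```text
time_s: 2.1
ee_pos: [0.4706, 0.0304, 0.4002]
eef_rot: [-3.141, -0.0, 1.99]
force: [1.0, -1.0, -0.3]
grip_width: 0.0004
grip_force: 0.0
```

Emit:
jog_arm --pt "0 0 0.035 0 0 0 -1" --pt "0 0 0.035 0 0 0 -1" --pt "0 0 0.035 0 0 0 -1" --pt "0 0 0.035 0 0 0 -1" --pt "0 0 0.01 0 0 0 -1"

```text
time_s: 2.6
ee_pos: [0.4689, 0.0286, 0.2472]
eef_rot: [-3.137, -0.002, 1.987]
force: [0.1, -0.3, 0.9]
grip_width: 0.0002
grip_force: 0.0
```

```bash
python3 -c "
from h import *
st();cv2.imwrite('pics/w1.png',ctrl.camera('wrist')[:,:,::-1])
im=ctrl.camera('scene')[:,:,::-1][20:230,210:420]
cv2.imwrite('pics/s1.png',np.ascontiguousarray(cv2.resize(im,None,fx=2.8,fy=2.8,interpolation=2)))
# planned TCP (fwd,z) along the closing arc, corner contact at r
r=.1
for th in np.arange(1.2,-.01,-.15):
  print(round(th,2),-.064+r*np.cos(th)-.012*np.sin(th)-.008, .133+r*np.sin(th)+.012*np.cos(th))
"
```

```text
t 2.6 pos [0.4689 0.0286 0.2472] rot [-3.1368 -0.0022  1.9869] F [ 0.123  -0.2791  0.9327] can fwd,y,z -0.08825973744520799 0.001342757389043289 0.22522132321349214 gw 0.0002219527389907968
1.2 -0.04694869358393935 0.2305522016504427
1.05 -0.03265197391795551 0.22571317513410244
0.9 -0.019238926088463365 0.21879201058199635
0.75 -0.007010778232897927 0.20994414242881929
0.6 0.0037578518102273847 0.1993682747184197
0.45 0.012825123825932913 0.1873019186393552
0.3 0.019987406432624512 0.17401605853564128
0.15 0.02508385020392103 0.1598090661825925
0.0 0.027999999999999997 0.14500000000000007
```

View pics/s1.png

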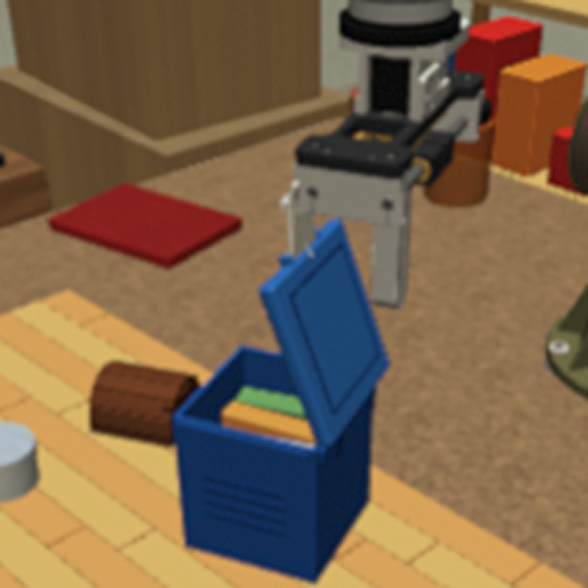

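```bash
python3 -c "
from h import *
m=ctrl.camera_model('scene')
def pj(p):
  q=cv2.projectPoints(np.array([p],float),m['rvec'],m['tvec'],m['intrinsics'],np.array([m['k1'],0,0,0,0]))[0][0,0];return (q-[210,20])*2.8
for p in [ctrl.get_obs()['ee_pos'],P(-.06,.06,0),P(-.06,-.06,0),P(.06,-.06,0),P(.06,-.06,.13),P(-.064,0,.133)]: print(p,pj(p))
"
```

```text
[0.4699 0.0285 0.25  ] [385.5974 300.5599]
[ 0.4268 -0.0211  0.022 ] [369.2503 498.2404]
[0.5364 0.0277 0.022 ] [317.2121 582.354 ]
[ 0.5852 -0.0819  0.022 ] [184.5193 545.6695]
[ 0.5852 -0.0819  0.152 ] [172.5229 415.4354]
[0.48  0.007 0.155] [351.7438 406.2416]
```

View pics/w1.png

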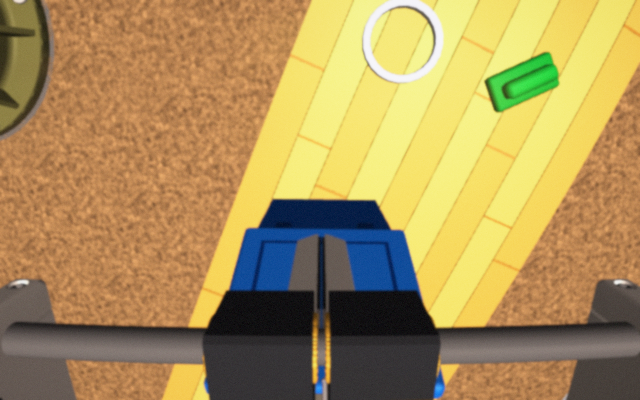

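Emit:
jog_arm --pt "-0.02 0 0 0 0 0 -1" --pt "-0.02 0 -0.002 0 0 0 -1" --pt "-0.014 0 0.005 0 0 0 -1" --pt "-0.013 0 0.007 0 0 0 -1" --pt "-0.012 0 0.009 0 0 0 -1"

```text
time_s: 3.2
ee_pos: [0.5027, -0.0445, 0.2314]
eef_rot: [3.141, 0.001, 1.987]
force: [-0.1, 0.1, 1.5]
grip_width: 0.0005
grip_force: 0.4
```

Emit:
jog_arm --pt "-0.011 0 0.011 0 0 0 -1" --pt "-0.009 0 0.012 0 0 0 -1" --pt "-0.007 0 0.013 0 0 0 -1" --pt "-0.005 0 0.012 0 0 0 -1" --pt "0 0 0 0 0 0 -1"

```text
time_s: 3.7
ee_pos: [0.5144, -0.0732, 0.1813]
eef_rot: [-3.139, -0.002, 1.986]
force: [-0.5, 1.5, 0.4]
grip_width: 0.0005
grip_force: 0.0
```

```bash
python3 -c "
from h import *
st()
im=ctrl.camera('scene')[:,:,::-1][20:230,210:420]
cv2.imwrite('pics/s2.png',np.ascontiguousarray(cv2.resize(im,None,fx=2.8,fy=2.8,interpolation=2)))
"
```

```text
t 3.7 pos [ 0.5144 -0.0732  0.1813] rot [-3.1389 -0.0019  1.9864] F [-0.5239  1.5035  0.4499] can fwd,y,z 0.023255174955876375 0.0011768107715252548 0.15930610457386402 gw 0.0005390471235668788
```

View pics/s2.png

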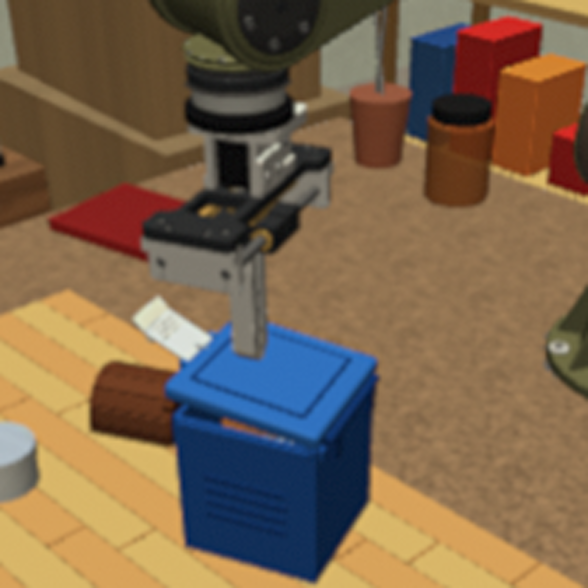

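The lid is nearly shut, still raised slightly at the front. The lever at (170,330) is still swung up. I'll press further down.

Emit:
jog_arm --pt "-0.003 0 0.007 0 0 0 -1" --pt "-0.002 0 0.007 0 0 0 -1" --pt "0 0 0.002 0 0 0 -1" --pt "0 0 0.001 0 0 0 -1" --pt "0 0 0 0 0 0 -1"

```text
time_s: 4.25
ee_pos: [0.517, -0.0777, 0.1671]
eef_rot: [3.141, 0.001, 1.987]
force: [-4.1, -0.7, 6.8]
grip_width: 0.0005
grip_force: 3.5
```

Emit:
jog_arm --pt "0 0 0.001 0 0 0 -1" --pt "0 0 0 0 0 0 -1" --pt "0 0 -0.03 0 0 0 -1" --pt "0 0 -0.03 0 0 0 -1" --pt "0 0 0 0 0 0 -1"

```text
time_s: 4.75
ee_pos: [0.5183, -0.0777, 0.2293]
eef_rot: [3.137, 0.004, 1.987]
force: [0.4, 0.4, -0.5]
grip_width: 0.0003
grip_force: 0.0
```

```bash
python3 -c "
from h import *
st();go(P(.107,0,.2),3)
im=ctrl.camera('scene')[:,:,::-1][20:230,210:420]
cv2.imwrite('pics/s3.png',np.ascontiguousarray(cv2.resize(im,None,fx=2.8,fy=2.8,interpolation=2)))
"
```

```text
t 4.75 pos [ 0.5183 -0.0777  0.2293] rot [3.1366 0.0036 1.9869] F [ 0.3609  0.3709 -0.4618] can fwd,y,z 0.028992439663356136 -0.0005828552173896465 0.20727736597438873 gw 0.00029548986312697225
[-0.026  -0.0001  0.0025] [ 0.0017  0.0012 -0.0009]
[-0.026  -0.0002  0.0025] [ 0.0017  0.0012 -0.0009]
[-0.026  -0.0002  0.0025] [ 0.0017  0.0012 -0.0009]
```

View pics/s3.png

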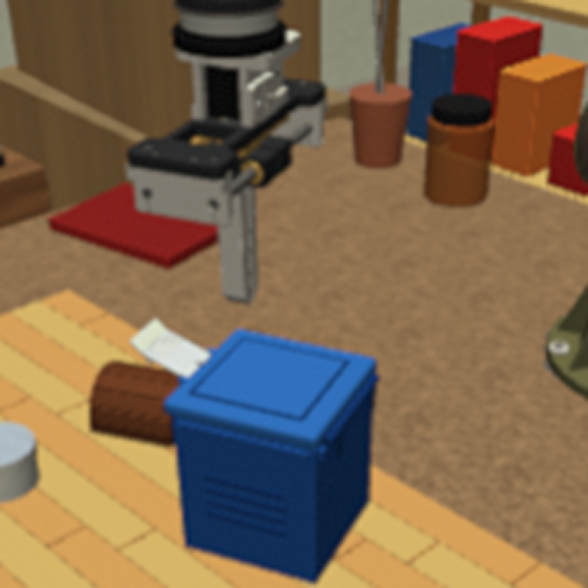

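The lid is shut flat, the canister hasn't moved, and the lever still points up at (170,345). I'll go over the lever and press it down.

Emit:
jog_arm --pt "-0.026 0 0 0 0 0 -1" --pt "-0.026 0 0 0 0 0 -1" --pt "-0.026 0 0.01 0 0 0 -1" --pt "0 0 0.02 0 0 0 -1" --pt "0 0 0.008 0 0 0 -1"

```text
time_s: 5.3
ee_pos: [0.5476, -0.149, 0.1844]
eef_rot: [-3.139, -0.003, 1.986]
force: [-0.1, -0.5, 0.7]
grip_width: 0.0006
grip_force: 0.0
```

Emit:
jog_arm --pt "0 0 0.008 0 0 0 -1" --pt "0 0 0.008 0 0 0 -1" --pt "0 0 0.008 0 0 0 -1" --pt "0 0 0.008 0 0 0 -1" --pt "0 0 0.006 0 0 0 -1"

```text
time_s: 5.8
ee_pos: [0.5485, -0.1486, 0.1488]
eef_rot: [-3.142, -0.0, 1.987]
force: [-0.1, 0.3, 1.4]
grip_width: 0.0004
grip_force: 0.6
```

```bash
python3 -c "
from h import *
st()"
```

```text
t 5.8 pos [ 0.5485 -0.1486  0.1488] rot [-3.1415 -0.0003  1.9871] F [-0.1095  0.3037  1.3718] can fwd,y,z 0.1060163020324838 0.000694757171586826 0.12683152744882042 gw 0.0003586970695122085
```

Emit:
jog_arm --pt "0 0 0.007 0 0 0 -1" --pt "0 0 0.007 0 0 0 -1" --pt "0 0 0.006 0 0 0 -1" --pt "0 0 0.005 0 0 0 -1" --pt "0 0 0 0 0 0 -1"

```text
time_s: 6.3
ee_pos: [0.5483, -0.1488, 0.1236]
eef_rot: [-3.141, -0.001, 1.987]
force: [1.1, 0.2, 0.1]
grip_width: 0.0007
grip_force: 0.0
```

```bash
python3 -c "
from h import *
st()
im=ctrl.camera('scene')[:,:,::-1][20:230,210:420];t=ctrl.camera('top')[:,:,::-1][150:270,280:480]
a=cv2.resize(im,(400,400),interpolation=2);b=cv2.resize(t,(400,240),interpolation=2)
cv2.imwrite('pics/s4.png',np.hstack([a,np.vstack([b,np.zeros((160,400,3),np.uint8)])]))
"
```

```text
t 6.3 pos [ 0.5483 -0.1488  0.1236] rot [-3.1407 -0.0008  1.9868] F [1.0814 0.2069 0.0687] can fwd,y,z 0.10610786497920888 0.0009937762042952487 0.10159689927039534 gw 0.0007202488240887776
```

View pics/s4.png

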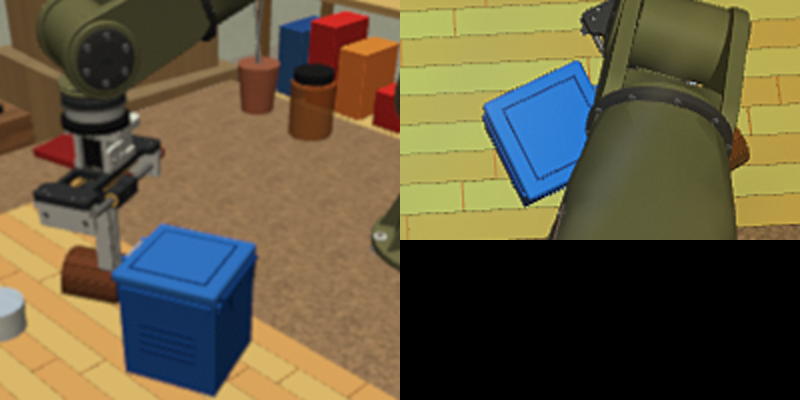

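Emit:
jog_arm --pt "-0.02 0 -0.01 0 0 0 -1" --pt "-0.025 0 -0.03 0 0 0 -1" --pt "-0.03 0 -0.035 0 0 0 -1" --pt "-0.035 0 -0.035 0 0 0 -1" --pt "0 0 -0.02 0 0 0 -1"

```text
time_s: 6.9
ee_pos: [0.5938, -0.2528, 0.2573]
eef_rot: [3.14, 0.003, 1.984]
force: [-0.2, 1.0, -0.8]
grip_width: 0.0004
grip_force: 0.0
```

```bash
python3 -c "
from h import *
st();cv2.imwrite('pics/w2.png',ctrl.camera('wrist')[:,:,::-1])"
```

```text
t 6.9 pos [ 0.5938 -0.2528  0.2573] rot [3.1396 0.003  1.9843] F [-0.1907  0.9641 -0.8298] can fwd,y,z 0.21962007142932602 0.001684357781795132 0.23529104166795708 gw 0.00038546852007217925
```

View pics/w2.png

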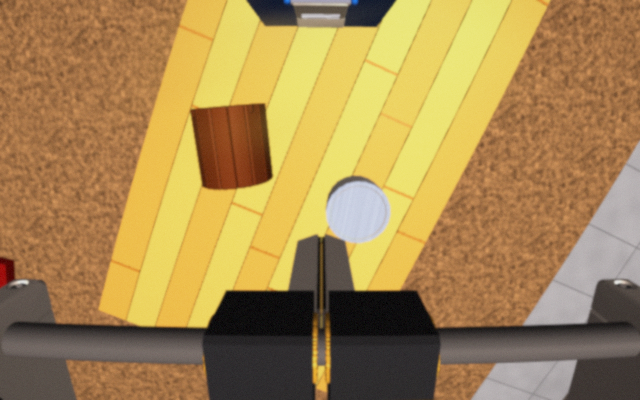

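The lever now hangs along the front wall at (320,12), with its tab reaching (320,25). I'll check that against the expected clamped tip position.

```bash
python3 -c "
from h import *
im=ctrl.camera('wrist');m=ctrl.camera_model('wrist')
def pj(p): return cv2.projectPoints(np.array([p],float),m['rvec'],m['tvec'],m['intrinsics'],np.array([m['k1'],0,0,0,0]))[0][0,0]
print('foot',pj(P(.06,0,0)),'edge',pj(P(.066,0,.145)))
for a in (0,.33,1.05,1.5,1.9):
  b=a-.33; print(a,pj(P(.069+.054*np.cos(b),0,.138-.054*np.sin(b))))
g=im[:60,318:323].mean(1).astype(int)
for i in range(0,40,2):print(i,g[i])
"
```

```text
foot [320.0878  25.0659] edge [320.3621  -9.2141]
0 [320.7879  71.2087]
0.33 [320.7366  77.3101]
1.05 [320.5358  63.3303]
1.5 [320.3838  41.1207]
1.9 [320.2497  15.9532]
0 [164 162 183]
2 [165 161 181]
4 [175 168 172]
6 [193 184 169]
8 [118 108  92]
10 [91 82 69]
12 [91 81 67]
14 [105  97  85]
16 [175 170 171]
18 [192 187 190]
20 [168 156 148]
22 [161 144 120]
24 [161 143 119]
26 [155 138 114]
28 [186 172 112]
30 [231 222 117]
32 [234 226 119]
34 [234 226 119]
36 [234 226 118]
38 [235 227 120]
```

The tab end reads row 27, against about 16 plus the flare for a clamped lever. I'll take one more wrist view, numbers only, to triangulate the tip.

Emit:
jog_arm --pt "0.02 0 -0.03 0 0 0 -1" --pt "0.02 0 -0.03 0 0 0 -1" --pt "0.02 0 -0.03 0 0 0 -1" --pt "0.02 0 -0.02 0 0 0 -1" --pt "0 0 0 0 0 0 -1"

```text
time_s: 7.5
ee_pos: [0.5606, -0.1744, 0.367]
eef_rot: [3.138, 0.003, 1.989]
force: [-0.0, -1.1, 0.2]
grip_width: 0.0006
grip_force: 0.0
```

```bash
python3 -c "
from h import *
st();im=ctrl.camera('wrist');m=ctrl.camera_model('wrist')
def pj(p): return cv2.projectPoints(np.array([p],float),m['rvec'],m['tvec'],m['intrinsics'],np.array([m['k1'],0,0,0,0]))[0][0,0]
print('cam',ray('w',(320,27),m)[0]-C)
print('foot',pj(P(.06,0,0)),'lid edge top',pj(P(.066,0,.145)),'pin',pj(P(.069,0,.138)))
for a in (1.5,1.7,1.9):
  b=a-.33; print(a,pj(P(.069+.054*np.cos(b),0,.138-.054*np.sin(b))))
e=pj(P(.066,0,.145))[1];i0=max(0,int(e)-15)
g=im[:,318:323].mean(1).astype(int);w=im[:,270:273].mean(1).astype(int)
for i in range(i0,i0+75,2):print(i,g[i],w[i])
"
```

```text
t 7.5 pos [ 0.5606 -0.1744  0.367 ] rot [3.1383 0.0029 1.9891] F [-0.0334 -1.0869  0.2184] can fwd,y,z 0.13452006847311007 0.00013234906695292617 0.34498587157172994 gw 0.0006489575995838498
cam [ 0.0238 -0.0543  0.5224]
foot [320.7585 103.7023] lid edge top [320.865  109.9115] pin [320.8649 112.7236]
1.5 [320.864  129.6767]
1.7 [320.8426 120.7795]
1.9 [320.8221 111.5903]
94 [ 69 168 248] [ 56 155 244]
96 [ 65 147 236] [ 56 155 244]
98 [ 57 110 200] [ 58 154 244]
100 [ 68 153 240] [ 59 156 244]
102 [ 76 166 246] [ 64 156 244]
104 [ 78 168 245] [ 66 158 244]
106 [ 84 168 245] [ 68 157 244]
108 [118 171 235] [ 71 157 243]
110 [118 159 224] [ 69 137 229]
112 [ 91 129 197] [127 131 159]
114 [164 165 192] [232 202 109]
116 [185 182 204] [241 214 111]
118 [189 184 198] [241 217 112]
120 [191 179 160] [242 217 111]
122 [228 220 146] [242 218 113]
124 [239 234 143] [242 216 110]
126 [240 235 143] [242 216 110]
128 [240 234 141] [242 217 111]
130 [239 231 135] [242 216 108]
132 [236 226 130] [242 216 107]
134 [235 222 124] [242 216 106]
136 [237 221 121] [242 214 104]
138 [236 216 114] [243 217 107]
140 [236 214 110] [243 217 106]
142 [239 216 107] [243 216 104]
144 [242 219 108] [243 216 102]
146 [243 221 108] [243 215 100]
148 [243 221 108] [243 215 100]
150 [243 222 105] [243 215  99]
152 [244 222 107] [244 217 100]
154 [244 222 106] [244 216  99]
156 [243 220 104] [244 217  99]
158 [244 221 104] [243 214  97]
160 [244 221 103] [243 215  95]
162 [244 220 102] [218 175  76]
164 [244 221 103] [91 60 26]
166 [244 220 102] [85 38 17]
168 [244 220 102] [107  48  18]
```

```bash
python3 -c "
from h import *
im=cv2.imread('pics/w2.png')[:,:,::-1].astype(int)
for i in range(0,34):print(i,*[im[i,c] for c in (285,298,303,310,320,340,346)])
g=im.sum(2)
print(im[18,290:352].sum(1))
print(im[24,290:352].sum(1))
print(im[4,290:352].sum(1))"
```

```text
0 [ 27 101 195] [165 160 182] [166 162 182] [167 163 184] [163 160 180] [163 161 183] [164 162 183]
1 [ 30  94 183] [165 160 174] [165 161 172] [168 162 175] [163 159 173] [165 161 175] [166 163 178]
2 [ 29  78 155] [174 161 162] [171 161 162] [172 162 163] [173 166 170] [171 167 173] [169 163 170]
3 [ 23  58 113] [180 167 158] [183 169 162] [185 176 166] [187 180 172] [190 184 178] [179 173 166]
4 [23 45 76] [176 160 147] [175 161 146] [183 171 157] [192 185 171] [201 194 180] [191 183 169]
5 [23 33 56] [144 131 116] [143 128 114] [149 136 120] [159 149 131] [177 171 152] [173 168 150]
6 [23 29 51] [104  91  80] [105  92  78] [105  95  82] [109  99  84] [124 118 101] [129 122 106]
7 [29 35 54] [89 77 68] [90 79 65] [88 79 66] [91 81 69] [95 83 72] [92 84 69]
8 [30 33 47] [84 74 60] [87 76 65] [88 78 67] [92 80 70] [92 80 70] [92 79 70]
9 [30 34 47] [89 79 67] [89 78 68] [88 79 68] [89 81 70] [92 82 68] [84 75 69]
10 [31 37 48] [90 78 63] [90 78 66] [90 79 66] [91 85 69] [91 80 68] [81 74 68]
11 [39 40 50] [87 79 67] [89 80 68] [92 80 68] [92 79 65] [92 81 71] [77 71 65]
12 [41 44 52
[... 2169 characters left out ...]
06 505 497 489
 468 461 466 465 471 472 474 461 478 474 471 472 471 474 484 482 477 486
 500 529 527 531 521 523 512 517 524 524 518 513 489 430 368 345 354 357
 344 252 156 132 139 140 131 134]
[219 217 229 215 214 215 238 309 372 399 417 416 416 428 414 415 417 406
 406 416 415 412 417 412 411 411 414 416 403 403 409 409 402 405 398 402
 402 401 398 404 402 406 403 396 399 399 392 400 402 397 401 398 389 352
 256 180 147 149 139 131 124 145]
[188 247 315 411 466 484 483 489 483 484 489 486 486 482 489 500 485 505
 502 509 511 523 522 526 525 531 536 543 540 544 548 531 524 518 517 518
 534 537 530 538 542 544 551 557 550 549 563 565 569 572 575 572 580 573
 572 560 543 496 411 337 267 200]
```

```bash
python3 -c "
from station import ctrl
print(ctrl.hand_in())"
```

```text
the job is handed in; nothing more can be done
None
```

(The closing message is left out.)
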